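# Line up bench supplies by height on the stock strip

## Task

Line up the spray can, the beaker, the spool of solder wire and the roll of tape in order of height on the black stock strip, each standing centred on its own yellow ring, with the tallest next to the orange end block and the lowest next to the white one. Never tip the can or the open beaker far over, and leave the small flux syringe where it lies.

Things in the scene. Friction and masses are not known exactly. Their poses are not given: they have to be found in the camera images.
- spray_can: Blue aerosol can with a white cap, standing upright, loose, about 0.35 kg. 181 mm high in all: body 53 mm in diameter up to 145 mm, above it the cap, 33 mm in diameter. Round about its z axis. Origin at the centre of its underside, z up. Grip the body near its top (about 120 to 145 mm up) or the cap.
- beaker: Open translucent plastic beaker, grey below and whitish above, standing upright, loose, about 0.22 kg, 88 mm high, 66 mm in diameter at its widest. Rigid; grip it round the outside. Origin at the centre of its underside, z up.
- wire_spool: Spool of silvery solder wire with two yellow flanges, standing on one flange, loose, about 0.16 kg, 53 mm high, 47 mm in diameter. Origin at the centre of its underside, z up.
- tape: Roll of blue electrical tape lying flat, loose, about 0.05 kg, 19 mm high, 62 mm in diameter. Origin at the centre of its underside, z up.
- strip: Black stock strip fixed flat on the bench, 90 mm (its x) by 420 mm (its y) and 4 mm thick. Four identical thin yellow rings, 76 mm across, are painted on its top in a row along its y axis, with centres at y = -135, -45, +45 and +135 mm and x = 0. Origin at the centre of its underside, z up.
- orange_block: Orange end block, fixed on one end of the strip (either end, at y = +191 or -191 mm of the strip): 80 mm by 24 mm (across the strip by along it), 18 mm high on top of the strip. It marks the end for the tallest thing. Origin at the centre of its underside.
- white_block: White end block of the same size, fixed on the other end of the strip; it marks the end for the lowest thing. Origin at the centre of its underside. Note: behind the strip and supplies a fixed shelf overhangs the rear of the bench, front edge 0.596 m ahead of the robot, underside 0.564 m up; carry things low and in straight lines so that the wrist stays clear of it.
- syringe: Bystander: small amber flux syringe with a teal cap, lying loose among the supplies, 22 by 85 by 14 mm, long along its y axis. Origin at the centre of its underside. Leave it where it lies.
There are look-alikes about, which are no part of the job. What is shaped like the wire_spool but blue or turquoise is not meant.

How it is judged (in metres and radians):
At the end, for the whole second after the job is handed in: Counted from the orange block, spray can, beaker, spool and tape stand on the four rings in this order, each within 13 mm of its ring's centre along and across the strip, resting on the strip upright (within 0.1 rad), let go and at rest (x of spray_can in the frame of strip between -0.013 and 0.013 m and z of spray_can in the frame of strip between 0 and 0.008 m and angle between each of spray_can, beaker, wire_spool, tape's own z axis and vertical below 0.1 rad and linear speed of each of spray_can, beaker, wire_spool, tape below 0.02 m/s and angular speed of each of spray_can, beaker, wire_spool, tape below 0.2 rad/s and contact force between each of spray_can, beaker, wire_spool, tape and the fingers below 0.05 N and x of beaker in the frame of strip between -0.013 and 0.013 m and z of beaker in the frame of strip between 0 and 0.008 m and x of wire_spool in the frame of strip between -0.013 and 0.013 m and z of wire_spool in the frame of strip between 0 and 0.008 m and x of tape in the frame of strip between -0.013 and 0.013 m and z of tape in the frame of strip between 0 and 0.008 m and ((y of orange_block in the frame of strip above 0.1 m and y of spray_can in the frame of strip between 0.122 and 0.148 m and y of beaker in the frame of strip between 0.032 and 0.058 m and y of wire_spool in the frame of strip between -0.058 and -0.032 m and y of tape in the frame of strip between -0.148 and -0.122 m) or (y of orange_block in the frame of strip below -0.1 m and y of spray_can in the frame of strip between -0.148 and -0.122 m and y of beaker in the frame of strip between -0.058 and -0.032 m and y of wire_spool in the frame of strip between 0.032 and 0.058 m and y of tape in the frame of strip between 0.122 and 0.148 m))); the robot touches nothing.
It fails at once if the syringe is shifted by more than 30 mm (distance of syringe from where it was at the start of the episode above 0.03 m).
It fails at once if the spray can is tipped over by more than 0.6 rad (angle between spray_can's own z axis and vertical above 0.6 rad).
It fails at once if the beaker is tipped over by more than 0.6 rad (angle between beaker's own z axis and vertical above 0.6 rad).
It also fails if it takes over 112 s, if anything falls off the work surface, if the arm or the gripper's body presses on something with over 40 N, if the wrist force passes 120 N, or if a joint passes its speed limit or range.

## Robot

A 6-joint arm with a two-finger parallel gripper is mounted at the origin on a cart in front of the work surface, level with it; the furniture and walls round the work are solid. World frame = base frame: x ahead of the robot, y to its left, z up, the work surface at z = 0. Lengths are in mm, angles in degrees, forces in N, time in s.
With the tool pointing down it reaches from about 300 to 850 mm from the base axis. Payload 4.2 kg.
Tool frame: the origin (TCP) lies midway between the tips of the shut fingers; the grasp point (between the pads) lies 19 mm behind it (env.grasp_offset is the distance from the TCP to the grasp point, in mm); z points along the fingers, y is the line along which they close (so a half turn about z gives the same grasp; the last joint's range is limited). The gripper opens to 91 mm and grips with 3 to 60 N. Pads are 32 mm wide; open, the fingers measure 118 mm over their backs; the gripper's body (76 mm by 178 mm) begins 60 mm behind the grasp point.
Start: joints at [-69.958, 18.312, 89.639, -0, 72.044, -1.146], TCP at [207.826, -536.145, 213.976] pointing down, gripper open.
Joint ranges: [-177.97, 177.97], [-48.28, 115.42], [12.27, 149.76], [-77.06, 257.06], [2.81, 150.46], [-146.56, 146.56]. Speed limits (degrees/s): [147.25, 147.25, 180, 180, 180, 180].

## Interface

Orientations are given as [roll, pitch, yaw] about the fixed x, y, z axes, in that order (R = Rz(yaw) Ry(pitch) Rx(roll)).
In Python, from workcell import env, optics gives the robot as it stands. The module is installed in compiled form; this text tells all that it offers.
- The arm moves only by the tool send_rows, never from a script. Its argument "targets" is a list that holds one entry, the list of rows, each a list of 7 numbers: the turn, a rotation vector about the world's x, y, z scaled (see below), then the shift along the world's x, y, z scaled (see below), then the closure, from -1 (fully open) to 1 (shut). In form: [[[rx, ry, rz, x, y, z, gripper], ...]]. A call has 1 to 12 rows; each row shifts and turns the commanded pose from where the row before left it; what a row does not reach is not made up. The controller multiplies each number of a shift by 0.2 m and each number of a turn by pi/2 rad. A row lasts 1/10 s, in which the tool goes at most 50 mm and 8.59 degrees, less where a joint would pass 70% of its speed; a pose out of reach is approached as far as the arm can. A call with a number of a shift or a turn outside -1 to 1 is refused whole. A call with a gripper value outside its range is refused whole. The fingers move at their own pace and stop on an object; "grip_force" is the grip in N (left out, the last holds). Time passes only in rows, so rows that do not move let the fingers close. It gives the time, the measured TCP pose, the force, the opening and the grip force at its end, in the units of the state.
- env.state(): the state, without advancing time (a new reading comes with each control period).
- optics.grab_frame(name): name is "side" or "top" or "wrist"; returns (picture, depth): 480x640x3 uint8, red, green, blue; 480x640 float32, mm along the optical axis (not along the pixel's ray), 0 where there is no reading.
- optics.camera_info(name): a dict with "camera_matrix" (3x3 intrinsics, pixels), "R" (3x3) and "t" (3): a world point X has camera coordinates R X + t; the wrist camera has in their place "mount" (4x4, takes a point from camera to tool coordinates, whose origin is the TCP and whose axes are the flange's). Camera axes: x right, y down, z forward; pixel columns grow to the right and rows downward; lengths in mm; the calibration is good to about 2 mm. A picture is of the moment at which its call begins: read the wrist's pose just before it. camera_info takes no time and is no camera call.
- env.job_done(): hands the job in; it is judged then, once.
Trained networks look in the newest picture that a camera, given by its name, has taken for a name from the list of things; names that differ only in an ending like _2 or _b are one class to them, and where a whole thing is asked for, a point or a joint stands for the part that bears it (a point fixed in the world has none). Each returns a list of dicts, best first, with "conf" (0 to 1); they miss things now and then, are a little off and sometimes report something else, mostly with a low value. They report only what shows in the picture. A call takes as long as a camera call. They do not tell look-alikes from the thing itself.
- optics.silhouettes(camera, name): "mask" (480x640 bool, what is visible of it) and "at" ([column, row] in pixels, amid what is visible of it).
- optics.place_of(camera, name): "at" ([column, row] in pixels: a listed point, or the origin of a listed thing).
The state is a dict: "time_s": time; "qpos": joint angles; "qvel": joint speeds; "effort": joint torques, N m; "ee_pos": TCP position; "ee_rot": TCP orientation; "force": force on the tool from outside, world axes, zero at the start; "torque": the same for the moment, N m; "gripper_width": finger opening in mm; "gripper_force": force on a finger pad.
Only numpy, scipy, OpenCV 4.12 (cv2) and the standard library are available. Lean on these libraries where they do the work, as an engineer would, in place of code of your own. Each camera call takes 0.05 s, during which the arm holds its last target. There are 200 camera calls.

## Working session

There is one attempt and no reset: what is moved stays moved. The work goes in short steps, Python scripts to look and compute and a tool call to move; the robot and the scene stay as the last step left them, time stands still between calls to the robot, and variables do not carry over. Pictures are saved under pics/ and viewed, at most 14 in all, crops included, and the job is handed in when it is done.

Besides the shell and the picture viewer there is one more tool, called after "Call:" by a JSON object that holds its "method" and its "body", one argument or row to a line. send_rows: Moves the arm, as the interface text tells. Its arguments: {"type":"object","properties":{"targets":{"type":"array"},"grip_force":{"type":"number"}},"required":["targets"]}

```bash
mkdir -p pics
cat > h.py <<'E'
import numpy as np, cv2
from workcell import env, optics
def cam(n):
    c=optics.camera_info(n); return np.array(c["camera_matrix"]),np.array(c["R"]) if "R" in c else None,np.array(c["t"]) if "t" in c else None
def atz(n,uv,z):
    K,R,t=cam(n); d=R.T@np.linalg.inv(K)@np.array([uv[0],uv[1],1.]); o=-R.T@t; return o+d*(z-o[2])/d[2]
def cloud(n,D):
    K,R,t=cam(n); v,u=np.mgrid[:480,:640]; P=np.stack([(u-K[0,2])/K[0,0]*D,(v-K[1,2])/K[1,1]*D,D],-1).astype(float)
    return (P-t)@R
E
python3 - <<'E'
from h import *
s=env.state();print(s["time_s"],s["ee_pos"],s["ee_rot"])
for n in("top","side"):
    p,D=optics.grab_frame(n); cv2.imwrite(f"pics/{n}.png",p[...,::-1]); np.savez(f"{n}.npz",p=p,D=D); W=cloud(n,D)
    K,R,t=cam(n);print(n,"campos",-R.T@t)
    for o in["spray_can","beaker","wire_spool","tape","strip","orange_block","white_block","syringe"]:
        for m in optics.silhouettes(n,o):
            k=m["mask"]&(D>0)
            if k.sum()>10: 
                q=W[k]; print(o,round(m["conf"],2),np.round(m["at"]),k.sum(),np.percentile(q,2,0).round(),np.percentile(q,98,0).round())
E
```

```text
0.0 [ 207.62084603 -535.66164159  213.13072357] [-1.79899494e+02  1.51285855e-03  2.11896789e+01]
top campos [ 293.58609819  -18.58995872 1189.95429473]
spray_can 0.58 [363. 188.] 623 [ 474. -153.   11.] [ 522. -103.  181.]
beaker 0.76 [388. 238.] 781 [ 358. -226.   -1.] [ 420. -163.   88.]
wire_spool 0.77 [460. 272.] 417 [ 282. -391.   -2.] [ 325. -349.   56.]
wire_spool 0.65 [490. 224.] 444 [ 401. -469.   -1.] [ 444. -427.   56.]
wire_spool 0.65 [493. 290.] 414 [ 242. -465.   -1.] [ 283. -425.   56.]
wire_spool 0.62 [451. 236.] 406 [ 373. -381.   -0.] [ 415. -339.   56.]
tape 0.91 [423. 191.] 416 [ 459. -301.   -3.] [ 518. -242.   22.]
strip 0.97 [218. 218.] 5233 [349.  47.  -2.] [528. 380.   8.]
strip 0.63 [292. 186.] 342 [477.  12.   1.] [544.  61.  25.]
orange_block 0.51 [290. 186.] 339 [477.  13.   4.] [547.  64.  25.]
white_block 0.81 [144. 242.] 398 [331. 364.   0.] [401. 416.  25.]
white_block 0.59 [220. 217.] 5542 [344.  37.  -2.] [530. 383.   8.]
syringe 0.6 [400. 213.] 118 [ 407. -266.    1.] [ 472. -210.  173.]
side campos [-136.83282652  860.71089598  666.78115933]
spra
[... 185 characters left out ...]
447. -337.   55.]
wire_spool 0.82 [411. 200.] 336 [ 267. -415.   -1.] [ 341. -266.   56.]
wire_spool 0.8 [382. 194.] 314 [ 373. -376.    0.] [ 412. -337.   55.]
wire_spool 0.7 [387. 175.] 139 [ 402. -467.   30.] [ 438. -427.   55.]
wire_spool 0.25 [336. 206.] 276 [ 410. -342.   -2.] [ 533. -171.   79.]
tape 0.57 [331. 203.] 214 [ 462. -294.    1.] [ 512. -240.   20.]
strip 0.85 [238. 306.] 4697 [332.  51.   1.] [522. 405.   6.]
strip 0.38 [208. 353.] 645 [328. 368.   7.] [395. 417.  24.]
orange_block 0.73 [263. 244.] 343 [474.  15.   5.] [542.  67.  23.]
white_block 0.78 [209. 356.] 666 [328. 367.   6.] [397. 418.  24.]
white_block 0.27 [336. 203.] 199 [ 463. -298.    3.] [ 512. -240.   20.]
```

Run:
```python
import cv2
a=cv2.imread("pics/top.png")
cv2.imwrite("pics/topc.png",cv2.resize(a[150:330,330:530],None,fx=3.3,fy=3.3,interpolation=2))
```

```text
(no output)
```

View pics/top.png

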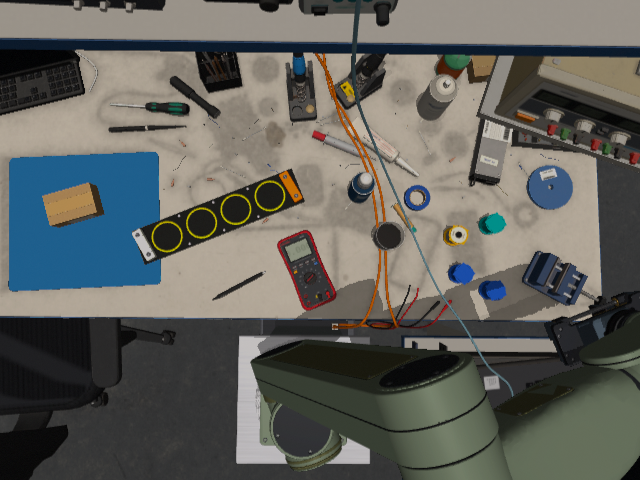

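View pics/topc.png

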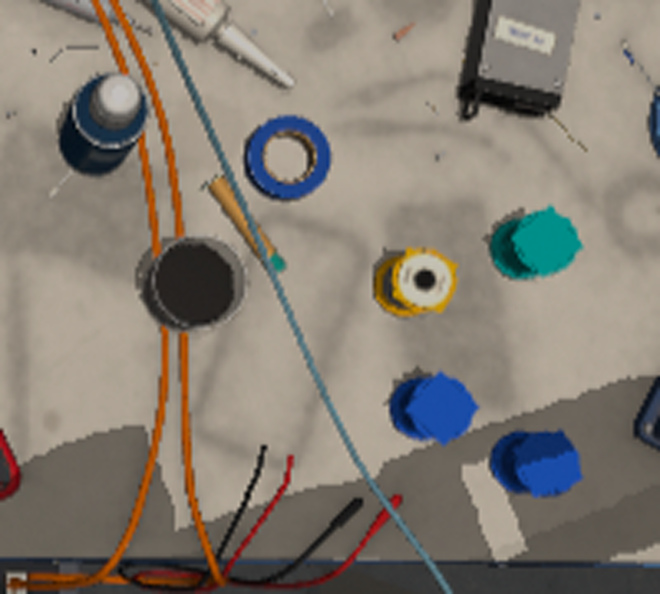

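View pics/side.png

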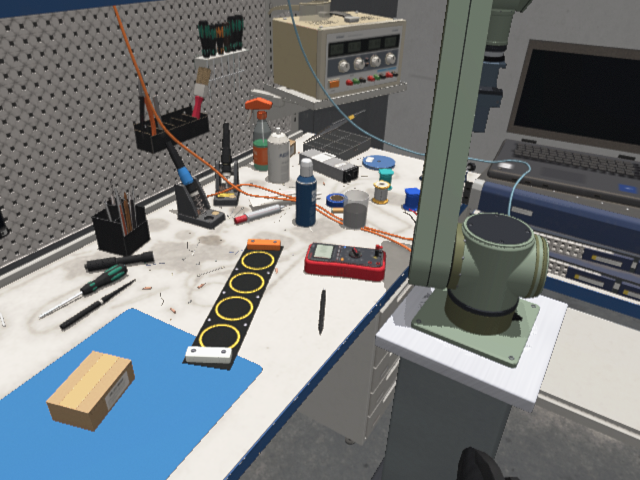

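The candidates and my choices, by pixel in the top view:
- **Spool:** the yellow one at (457,235). The turquoise (491,224) and blue (460,272) and (493,290) ones are look-alikes.
- **Spray can:** the blue one at (362,187), not the grey one at (437,97).
- **Tape:** the roll at (417,197), not the reel at (550,188).
- **Beaker:** (388,236).
- **Syringe:** (403,217).
- **Strip:** orange end at (290,186), white end at (144,242).

A teal cable hangs across the scene, so I'll check its height.

Run:
```python
from h import *
z=np.load("top.npz");p,D=z["p"],z["D"];W=cloud("top",D)
def box(x0,x1,y0,y1,z0,z1):
    m=(D>0)&(W[...,0]>x0)&(W[...,0]<x1)&(W[...,1]>y0)&(W[...,1]<y1)&(W[...,2]>z0)&(W[...,2]<z1); return m
def circ(m,nm):
    c=np.argwhere(m)[:,::-1].astype(np.float32)
    q=W[m]; (a,r)=cv2.minEnclosingCircle(q[:,:2].astype(np.float32)); print(nm,len(c),np.round(a),round(r,1),"z",np.median(q[:,2]).round(1))
circ(box(460,540,-170,-90,172,190),"can cap");circ(box(460,540,-170,-90,130,150),"can shoulder")
circ(box(340,440,-240,-150,78,95),"beaker rim")
circ(box(360,425,-400,-325,46,60),"spool top")
circ(box(450,530,-310,-235,14,26),"tape top")
h=cv2.cvtColor(p,cv2.COLOR_RGB2HSV);y=cv2.inRange(h,(22,120,100),(35,255,255)); y[:, :140]=0;y[:,300:]=0;y[:170]=0;y[260:]=0
n,l,s,c=cv2.connectedComponentsWithStats(y)
for i in range(1,n):
    if s[i,4]>40:
        pts=np.argwhere(l==i)[:,::-1].astype(np.float32); (e,ax,an)=cv2.fitEllipse(cv2.convexHull(pts)); print("ring",e,ax,atz("top",e,4).round(1))
# cable
t=cv2.inRange(h,(95,60,60),(108,200,180))
m=(t>0)&(W[...,2]>60)&(D>0)
for r in range(0,400,30):
    mm=m[r:r+6]; 
    if mm.any():
        print("cable?",r,[np.median(W[r:r+6][mm][:,i]).round() for i in range(3)],mm.sum())
for uv in((362,30),(373,100),(392,150),(415,230),(436,285),(462,320)):
    k=W[uv[1]-2:uv[1]+3,uv[0]-8:uv[0]+9].reshape(-1,3);print(uv,k[k[:,2].argmax()].round())
```

```text
can cap 140 [ 500. -128.] 14.8 z 177.5
can shoulder 108 [ 500. -128.] 22.7 z 134.5
beaker rim 94 [ 389. -195.] 33.2 z 85.8
spool top 303 [ 395. -361.] 25.0 z 52.1
tape top 311 [ 488. -272.] 31.2 z 17.5
ring (269.4447021484375, 195.3506317138672) (30.465497970581055, 30.63817024230957) [491.4  89.9   4. ]
ring (235.41043090820312, 208.96163940429688) (30.684913635253906, 31.01898193359375) [456.7 172.9   4. ]
ring (201.1394805908203, 222.4963836669922) (30.671262741088867, 31.239267349243164) [422.5 256.    4. ]
ring (166.67263793945312, 236.1307373046875) (30.7718505859375, 31.385229110717773) [388.2 339.1   4. ]
cable? 30 [np.float64(529.0), np.float64(-59.0), np.float64(740.0)] 1
cable? 60 [np.float64(776.0), np.float64(30.0), np.float64(127.0)] 7
cable? 90 [np.float64(525.0), np.float64(-71.0), np.float64(593.0)] 10
cable? 120 [np.float64(517.0), np.float64(-92.0), np.float64(504.0)] 13
cable? 150 [np.float64(497.0), np.float64(-124.0), np.float64(409.0)] 17
cable? 180 [np.float64(498.0), np.float64(-112.0), np.float64(133.0)] 43
cable? 210 [np.float64(416.0), np.float64(-189.0), np.float64(279.0)] 8
cable? 240 [np.float64(360.0), np.float64(-221.0), np.float64(240.0)] 9
cable? 270 [np.float64(304.0), np.float64(-254.0), np.float64(215.0)] 9
cable? 300 [np.float64(244.0), np.float64(-291.0), np.float64(200.0)] 11
cable? 330 [np.float64(205.0), np.float64(-487.0), np.float64(390.0)] 62
cable? 360 [np.float64(120.0), np.float64(-373.0), np.float64(184.0)] 13
cable? 390 [np.float64(62.0), np.float64(-426.0), np.float64(183.0)] 12
(362, 30) [530. -57. 745.]
(373, 100) [ 738. -176.    7.]
(392, 150) [ 594. -200.   38.]
(415, 230) [ 294.  -19. 1190.]
(436, 285) [ 276. -269.  210.]
(462, 320) [ 206. -319.  201.]
```

The estimates are good enough to start. I'll place the lowest things first (tape, spool, beaker, then the can), with the fingers closing across the strip at yaw 112.5.

Call:
{"method": "send_rows", "body": {
  "targets": [
    [[0,0,0.0845,0.1167,0.11,0,-1],[0,0,0.0845,0.1167,0.11,0,-1],[0,0,0.0845,0.1167,0.11,0,-1],[0,0,0.0845,0.1167,0.11,0,-1],[0,0,0.0845,0.1167,0.11,0,-1],[0,0,0.0845,0.1167,0.11,0,-1],[0,0,0.0845,0.1167,0.11,0,-1],[0,0,0.0845,0.1167,0.11,0,-1],[0,0,0.0845,0.1167,0.11,0,-1],[0,0,0.0845,0.1167,0.11,0,-1],[0,0,0.0845,0.1167,0.11,0,-1],[0,0,0.0845,0.1167,0.11,0,-1]]
  ],
  "grip_force": 20
}}

```text
time_s: 2.1
ee_pos: [488.8, -271.2, 214.1]
ee_rot: [180.0, 0.0, 112.8]
force: [0.2, 0.3, 0.4]
gripper_width: 91.1
gripper_force: 0.0
```

```bash
cat >> h.py <<'E'
from scipy.spatial.transform import Rotation as Ro
def look(names,fn=None):
    "wrist view: world xyz percentiles and centre of the top faces"
    s=env.state(); p,D=optics.grab_frame("wrist"); c=optics.camera_info("wrist")
    K=np.array(c["camera_matrix"]);M=np.array(c["mount"]); v,u=np.mgrid[:480,:640]
    P=np.stack([(u-K[0,2])/K[0,0]*D,(v-K[1,2])/K[1,1]*D,D],-1).astype(float)
    T=P@M[:3,:3].T+M[:3,3]; W=T@Ro.from_euler("xyz",s["ee_rot"],degrees=True).as_matrix().T+np.array(s["ee_pos"])
    if fn: cv2.imwrite(fn,p[...,::-1])
    print("tcp",np.round(s["ee_pos"],1),np.round(s["ee_rot"],1),"t",s["time_s"])
    for n in names:
        for m in optics.silhouettes("wrist",n)[:2]:
            k=m["mask"]&(D>0)
            if k.sum()<20: continue
            q=W[k]; zt=np.percentile(q[:,2],98); q=q[q[:,2]>zt-6]
            lo,hi=np.percentile(q,1,0),np.percentile(q,99,0)
            print(n,round(m["conf"],2),np.round(m["at"]),"mid",((lo+hi)/2).round(1),"size",(hi-lo).round(1))
    return p,D,W
E
python3 - <<'E'
from h import *
look(["tape","syringe"],"pics/w1.png")
E
```

```text
tcp [ 488.8 -271.2  214.1] [180.    0.  112.8] t 2.1
tape 0.72 [317. 227.] mid [ 487.7 -272.1   18.6] size [58.6 58.8  4.9]
syringe 0.69 [282. 169.] mid [ 437.8 -241.5   12.7] size [69.2 52.7  5.9]
```

View pics/w1.png

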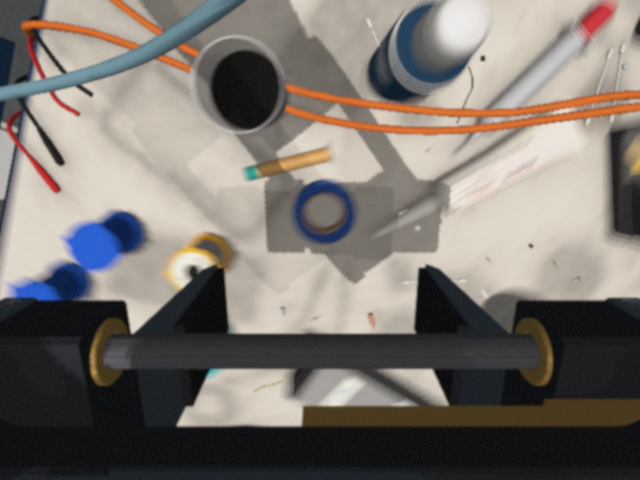

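The tape is at (325,210), the syringe at (288,163), and a white tube's nozzle near (375,235). I'll turn 17° away from both the nozzle and the syringe, open the fingers partly, and descend on the tape.

Call:
{"method": "send_rows", "body": {
  "targets": [
    [[0,0,0.09,-0.004,-0.004,-0.15,-0.67],[0,0,0.09,0,0,-0.15,-0.67],[0,0,0,0,0,-0.15,-0.67],[0,0,0,0,0,-0.15,-0.67],[0,0,0,0,0,-0.15,-0.67],[0,0,0,0,0,-0.15,-0.67],[0,0,0,0,0,-0.08,-0.67],[0,0,0,0,0,-0.06,-0.67],[0,0,0,0,0,0,-0.67]]
  ],
  "grip_force": 20
}}

```text
time_s: 3.15
ee_pos: [485.7, -273.1, 4.7]
ee_rot: [-179.9, -0.2, 128.6]
force: [-0.3, -0.3, 0.6]
gripper_width: 76.1
gripper_force: 0.0
```

Call:
{"method": "send_rows", "body": {
  "targets": [
    [[0,0,0,0,0,0,1],[0,0,0,0,0,0,1],[0,0,0,0,0,0,1],[0,0,0,0,0,0,1],[0,0,0,0,0,0,1],[0,0,0,0,0,0,1]]
  ]
}}

```text
time_s: 3.75
ee_pos: [487.8, -273.6, 7.1]
ee_rot: [180.0, 0.1, 128.7]
force: [-1.1, -1.2, 6.5]
gripper_width: 61.5
gripper_force: 20.0
```

Call:
{"method": "send_rows", "body": {
  "targets": [
    [[0,0,0,0,0,0.17,1],[0,0,0,0,0,0.17,1],[0,0,0,0,0,0.17,1],[0,0,0,0,0,0.17,1],[0,0,0,0,0,0.17,1],[0,0,0,0,0,0.17,1],[0,0,-0.09,-0.01,0.06,0,1],[0,0,-0.09,-0.01,0.06,0,1],[0,0,0,-0.01,0.06,0,1],[0,0,0,-0.01,0.06,0,1]]
  ]
}}

```text
time_s: 4.75
ee_pos: [478.7, -224.0, 209.7]
ee_rot: [-180.0, -0.0, 112.6]
force: [-0.1, 0.1, -1.2]
gripper_width: 61.7
gripper_force: 20.0
```

Call:
{"method": "send_rows", "body": {
  "targets": [
    [[0,0,0,-0.01,0.06,0,1],[0,0,0,-0.01,0.06,0,1],[0,0,0,-0.01,0.06,0,1],[0,0,0,-0.01,0.06,0,1]]
  ]
}}

```text
time_s: 5.15
ee_pos: [470.9, -175.9, 209.9]
ee_rot: [180.0, -0.0, 112.5]
force: [0.5, -0.0, -1.1]
gripper_width: 61.3
gripper_force: 20.0
```

Call:
{"method": "send_rows", "body": {
  "targets": [
    [[0,0,0,-0.01,0.06,0,1],[0,0,0,-0.01,0.06,0,1],[0,0,0,-0.01,0.06,0,1],[0,0,0,-0.01,0.06,0,1]]
  ]
}}

```text
time_s: 5.55
ee_pos: [462.9, -128.0, 210.0]
ee_rot: [180.0, 0.0, 112.5]
force: [-0.4, -0.2, 0.5]
gripper_width: 61.5
gripper_force: 20.0
```

The cable offers no resistance, so I'm continuing to the white-end ring.

Call:
{"method": "send_rows", "body": {
  "targets": [
    [[0,0,0,-0.034,0.212,0,1],[0,0,0,-0.034,0.212,0,1],[0,0,0,-0.034,0.212,0,1],[0,0,0,-0.034,0.212,0,1],[0,0,0,-0.034,0.212,0,1],[0,0,0,-0.034,0.212,0,1],[0,0,0,-0.034,0.212,0,1],[0,0,0,-0.034,0.212,0,1],[0,0,0,-0.034,0.212,0,1],[0,0,0,-0.034,0.212,0,1],[0,0,0,-0.034,0.212,0,1]]
  ]
}}

```text
time_s: 6.65
ee_pos: [387.3, 339.5, 210.1]
ee_rot: [180.0, 0.0, 112.5]
force: [1.0, 0.4, -1.1]
gripper_width: 61.3
gripper_force: 20.0
```

Run:
```python
from h import *
p,D,W=look(["tape","white_block"],"pics/w2.png")
h=cv2.cvtColor(p,cv2.COLOR_RGB2HSV);y=cv2.inRange(h,(22,120,100),(35,255,255))
n,l,s,c=cv2.connectedComponentsWithStats(y)
for i in range(1,n):
    if s[i,4]>150:
        k=(l==i)&(D>0);q=W[k];a,r=cv2.minEnclosingCircle(q[:,:2].astype(np.float32));print(s[i],np.round(a,1),round(r,1),np.median(q[:,2]).round(1))
```

```text
tcp [387.3 339.5 210.1] [180.    0.  112.5] t 6.65
tape 0.95 [320. 270.] mid [385.8 345.7 220.7] size [58.4 49.   5.7]
white_block 0.56 [320. 156.] mid [365.4 391.3  21.7] size [71.2 52.2  5. ]
[289 167  59  22 551] [371.6 368.1] 29.2 4.3
[289 289  70  38 894] [413.2 287.4] 69.3 4.9
[288 368  69  30 826] [424.3 251.2] 123.4 4.7
[305 400  37   7 209] [429.4 246.2] 128.9 4.7
```

View pics/w2.png

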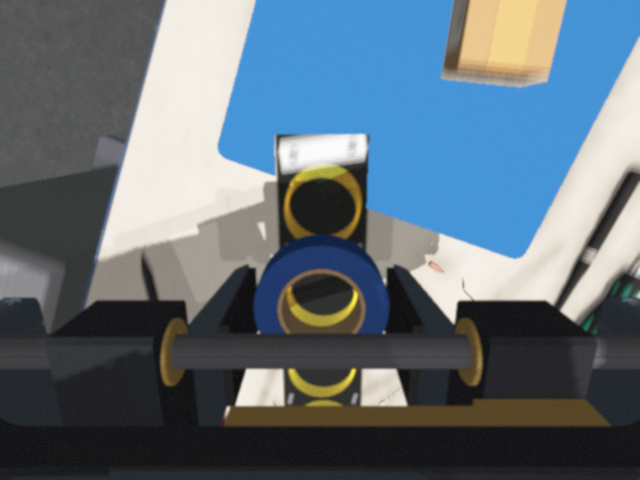

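The tape is held at (320,285), in line with the strip. I'll lower and release it.

Call:
{"method": "send_rows", "body": {
  "targets": [
    [[0,0,0,0.005,-0.007,-0.15,1],[0,0,0,0,0,-0.15,1],[0,0,0,0,0,-0.15,1],[0,0,0,0,0,-0.15,1],[0,0,0,0,0,-0.15,1],[0,0,0,0,0,-0.13,1],[0,0,0,0,0,-0.06,1],[0,0,0,0,0,-0.04,1],[0,0,0,0,0,-0.02,1],[0,0,0,0,0,0,1]]
  ]
}}

```text
time_s: 7.8
ee_pos: [390.0, 336.3, 11.2]
ee_rot: [179.9, -0.0, 112.4]
force: [-0.1, -0.1, 0.5]
gripper_width: 61.4
gripper_force: 20.0
```

Call:
{"method": "send_rows", "body": {
  "targets": [
    [[0,0,0,0,0,0,-0.7],[0,0,0,0,0,0,-0.7],[0,0,0,0,0,0,-0.7],[0,0,0,0,0,0,-0.7],[0,0,0,0,0,0.1,-0.7],[0,0,0,0,0,0.2,-0.7],[0,0,0,0,0,0.2,-0.7],[0,0,0,0,0,0.2,-0.7],[0,0,0,0,0,0.2,-0.7],[0,0,0,0,0,0.1,-0.7]]
  ]
}}

```text
time_s: 8.8
ee_pos: [390.4, 337.0, 213.8]
ee_rot: [179.7, -0.1, 112.5]
force: [0.3, 1.2, -0.5]
gripper_width: 77.4
gripper_force: 0.0
```

Run:
```python
from h import *
p,D,W=look(["tape"])
```

```text
tcp [390.4 337.  213.8] [ 1.797e+02 -1.000e-01  1.125e+02] t 8.8
tape 0.66 [319. 152.] mid [365.3 391.3  21.7] size [71.6 52.4  5.1]
tape 0.56 [312. 228.] mid [388.8 337.   22.6] size [58.7 59.   4.7]
```

Tape is placed within about 2 mm. Now the spool.

Call:
{"method": "send_rows", "body": {
  "targets": [
    [[0,0,0,0,-0.218,0,-0.7],[0,0,0,0,-0.218,0,-0.7],[0,0,0,0,-0.218,0,-0.7],[0,0,0,0,-0.218,0,-0.7],[0,0,0,0,-0.218,0,-0.7],[0,0,0,0,-0.218,0,-0.7],[0,0,0,0,-0.218,0,-0.7],[0,0,0,0,-0.218,0,-0.7]]
  ]
}}

```text
time_s: 9.7
ee_pos: [388.0, -14.3, 208.5]
ee_rot: [-179.9, -0.1, 112.5]
force: [0.6, 0.1, 0.8]
gripper_width: 77.4
gripper_force: 0.0
```

Call:
{"method": "send_rows", "body": {
  "targets": [
    [[0,0,0,0.003,-0.218,0,-0.7],[0,0,0,0.003,-0.218,0,-0.7],[0,0,0,0.003,-0.218,0,-0.7],[0,0,0,0.003,-0.218,0,-0.7],[0,0,0,0.003,-0.218,0,-0.7],[0,0,0,0.003,-0.218,0,-0.7],[0,0,0,0.003,-0.218,0,-0.7],[0,0,0,0.003,-0.218,0,-0.7]]
  ]
}}

```text
time_s: 10.5
ee_pos: [393.1, -362.8, 208.0]
ee_rot: [-179.9, -0.2, 112.4]
force: [0.6, 0.4, 0.9]
gripper_width: 77.4
gripper_force: 0.0
```

Run:
```python
from h import *
p,D,W=look(["wire_spool","syringe"],"pics/w3.png")
```

```text
tcp [ 393.1 -362.8  208. ] [-179.9   -0.2  112.4] t 10.5
wire_spool 0.98 [161. 249.] mid [ 264.1 -446.3   53.5] size [43.8 44.2  4.4]
wire_spool 0.83 [316. 306.] mid [ 422.3 -446.5   53.2] size [44.4 40.1  4.8]
syringe 0.84 [419. 113.] mid [ 438.9 -241.2   12.6] size [72.4 56.1  6. ]
```

View pics/w3.png

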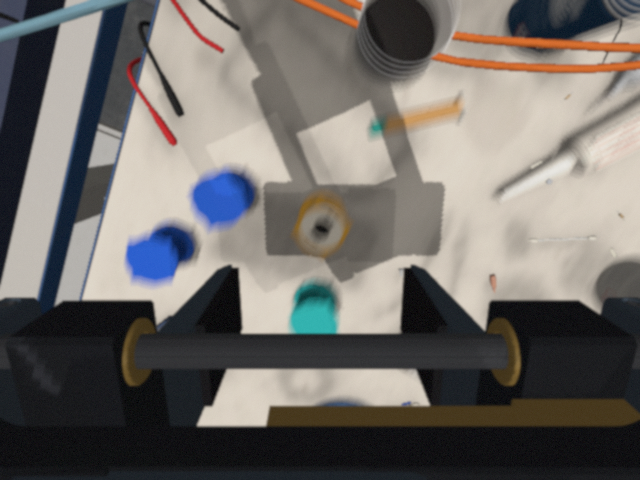

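The yellow spool is at (322,227), directly below the tool, with the blue and turquoise look-alikes clear of the fingers. I'll grip its upper part.

Call:
{"method": "send_rows", "body": {
  "targets": [
    [[0,0,0,0.009,0.009,-0.15,-0.7],[0,0,0,0,0,-0.15,-0.7],[0,0,0,0,0,-0.15,-0.7],[0,0,0,0,0,-0.15,-0.7],[0,0,0,0,0,-0.15,-0.7],[0,0,0,0,0,-0.1,-0.7],[0,0,0,0,0,-0.06,-0.7],[0,0,0,0,0,-0.03,-0.7],[0,0,0,0,0,0,-0.7]]
  ],
  "grip_force": 25
}}

```text
time_s: 11.55
ee_pos: [395.7, -359.0, 21.6]
ee_rot: [-180.0, -0.1, 112.5]
force: [0.2, 0.8, 0.5]
gripper_width: 77.5
gripper_force: 0.0
```

Call:
{"method": "send_rows", "body": {
  "targets": [
    [[0,0,0,0,0,0,1],[0,0,0,0,0,0,1],[0,0,0,0,0,0,1],[0,0,0,0,0,0,1],[0,0,0,0,0,0,1],[0,0,0,0,0,0,1],[0,0,0,0,0,0,1]]
  ]
}}

```text
time_s: 12.25
ee_pos: [395.9, -360.0, 22.5]
ee_rot: [180.0, 0.0, 112.5]
force: [-1.9, -0.5, 6.3]
gripper_width: 46.6
gripper_force: 25.0
```

Call:
{"method": "send_rows", "body": {
  "targets": [
    [[0,0,0,0,0,0.1,1],[0,0,0,0,0,0.15,1],[0,0,0,0,0,0.15,1],[0,0,0,0,0,0.15,1],[0,0,0,0,0,0.15,1],[0,0,0,0,0,0.15,1],[0,0,0,0,0,0.15,1],[0,0,0,0,0.08,0,1],[0,0,0,0.0095,0.16,0,1],[0,0,0,0.0095,0.2,0,1],[0,0,0,0.0095,0.2,0,1],[0,0,0,0.0095,0.2,0,1]]
  ]
}}

```text
time_s: 13.45
ee_pos: [402.3, -189.1, 220.1]
ee_rot: [-179.9, -0.2, 112.4]
force: [0.5, -0.5, -1.7]
gripper_width: 46.2
gripper_force: 25.0
```

Call:
{"method": "send_rows", "body": {
  "targets": [
    [[0,0,0,0.0095,0.2,0,1],[0,0,0,0.0095,0.2,0,1],[0,0,0,0.0095,0.2,0,1],[0,0,0,0.0095,0.2,0,1],[0,0,0,0.0095,0.2,0,1],[0,0,0,0.0095,0.2,0,1],[0,0,0,0.0095,0.2,0,1],[0,0,0,0.0095,0.2,0,1],[0,0,0,0.0095,0.2,0,1],[0,0,0,0.0095,0.2,0,1],[0,0,0,0,0.24,0,1],[0,0,0,0,0,0,1]]
  ]
}}

```text
time_s: 14.65
ee_pos: [421.0, 261.1, 220.0]
ee_rot: [-179.9, -0.1, 112.8]
force: [-0.5, -1.2, -0.4]
gripper_width: 46.5
gripper_force: 25.0
```

Run:
```python
from h import *
p,D,W=look(["wire_spool","tape"])
```

```text
tcp [421.  261.1 220. ] [-1.799e+02 -1.000e-01  1.128e+02] t 14.65
wire_spool 0.89 [320. 298.] mid [419.  260.7 250.7] size [40.4 45.1  4.7]
tape 0.94 [326. 110.] mid [388.7 336.8  23. ] size [57.8 58.3  3.9]
```

Call:
{"method": "send_rows", "body": {
  "targets": [
    [[0,0,0,0.01,-0.0225,-0.15,1],[0,0,0,0,0,-0.15,1],[0,0,0,0,0,-0.15,1],[0,0,0,0,0,-0.15,1],[0,0,0,0,0,-0.15,1],[0,0,0,0,0,-0.15,1],[0,0,0,0,0,-0.04,1],[0,0,0,0,0,-0.02,1],[0,0,0,0,0,-0.01,1],[0,0,0,0,0,0,1]]
  ]
}}

```text
time_s: 15.8
ee_pos: [425.3, 251.9, 29.0]
ee_rot: [179.9, -0.0, 112.4]
force: [-0.3, -0.1, -1.5]
gripper_width: 46.9
gripper_force: 25.0
```

Call:
{"method": "send_rows", "body": {
  "targets": [
    [[0,0,0,0,0,0,-0.7],[0,0,0,0,0,0,-0.7],[0,0,0,0,0,0,-0.7],[0,0,0,0,0,0,-0.7],[0,0,0,0,0,0.1,-0.7],[0,0,0,0,0,0.2,-0.7],[0,0,0,0,0,0.2,-0.7],[0,0,0,0,0,0.2,-0.7],[0,0,0,0,0,0.2,-0.7],[0,0,0,0,0,0.1,-0.7]]
  ]
}}

```text
time_s: 16.8
ee_pos: [425.7, 252.5, 231.9]
ee_rot: [179.6, -0.0, 112.5]
force: [0.6, 0.7, 0.1]
gripper_width: 77.4
gripper_force: 0.0
```

Run:
```python
from h import *
p,D,W=look(["wire_spool","tape"])
```

```text
tcp [425.7 252.5 231.9] [179.6  -0.  112.5] t 16.8
wire_spool 0.57 [320. 215.] mid [424.6 251.6  57.6] size [43.3 43.8  3.9]
tape 0.6 [318.  95.] mid [388.9 336.8  23.1] size [57.5 58.1  3.8]
```

Spool stands upright about 5 mm off centre, within tolerance. Now the beaker.

Call:
{"method": "send_rows", "body": {
  "targets": [
    [[0,0,0,-0.0167,-0.2034,0,-1],[0,0,0,-0.0167,-0.2034,0,-1],[0,0,0,-0.0167,-0.2034,0,-1],[0,0,0,-0.0167,-0.2034,0,-1],[0,0,0,-0.0167,-0.2034,0,-1],[0,0,0,-0.0167,-0.2034,0,-1],[0,0,0,-0.0167,-0.2034,0,-1],[0,0,0,-0.0167,-0.2034,0,-1],[0,0,0,-0.0167,-0.2034,0,-1],[0,0,0,-0.0167,-0.2034,0,-1],[0,0,0,-0.0167,-0.2034,0,-1],[0,0,0,0,0,0,-1]]
  ],
  "grip_force": 25
}}

```text
time_s: 18.15
ee_pos: [386.5, -199.1, 225.9]
ee_rot: [-179.8, -0.1, 112.1]
force: [-0.1, 1.2, -0.4]
gripper_width: 91.4
gripper_force: 0.0
```

Run:
```python
from h import *
p,D,W=look(["beaker","spray_can","syringe"])
m=(W[...,2]>80)&(W[...,2]<95)&(D>0)&(abs(W[...,0]-389)<45)&(abs(W[...,1]+195)<45)
print(cv2.minEnclosingCircle(W[m][:,:2].astype(np.float32)))
```

```text
tcp [ 386.5 -199.1  225.9] [-1.798e+02 -1.000e-01  1.121e+02] t 18.15
beaker 0.68 [326. 222.] mid [ 388.7 -194.7   86.3] size [63.8 64.5  7.1]
spray_can 0.8 [498. 209.] mid [ 499.4 -129.2  178.8] size [25.  25.9  6.8]
syringe 0.79 [352. 266.] mid [ 436.5 -241.1   12.6] size [68.3 52.1  6.2]
((388.60174560546875, -195.1652069091797), 33.09958267211914)
```

Call:
{"method": "send_rows", "body": {
  "targets": [
    [[0,0,0,0.0075,0.014,-0.15,-1],[0,0,0,0,0,-0.15,-1],[0,0,0,0,0,0,-1]]
  ]
}}

```text
time_s: 18.65
ee_pos: [386.7, -190.0, 164.7]
ee_rot: [-179.7, -0.4, 112.6]
force: [-0.5, -0.7, -0.3]
gripper_width: 91.1
gripper_force: 0.0
```

Call:
{"method": "send_rows", "body": {
  "targets": [
    [[0,0,0,0,0,-0.12,-1],[0,0,0,0,0,-0.12,-1],[0,0,0,0,0,-0.12,-1],[0,0,0,0,0,-0.12,-1],[0,0,0,0,0,-0.1,-1],[0,0,0,0,0,-0.06,-1],[0,0,0,0,0,-0.03,-1],[0,0,0,0,0,0,-1]]
  ]
}}

```text
time_s: 19.45
ee_pos: [389.7, -192.5, 34.2]
ee_rot: [180.0, -0.0, 112.5]
force: [-0.3, 0.6, -0.3]
gripper_width: 91.0
gripper_force: 0.0
```

Call:
{"method": "send_rows", "body": {
  "targets": [
    [[0,0,0,0,0,0,1],[0,0,0,0,0,0,1],[0,0,0,0,0,0,1],[0,0,0,0,0,0,1],[0,0,0,0,0,0,1],[0,0,0,0,0,0,1]]
  ]
}}

```text
time_s: 20.05
ee_pos: [389.4, -193.2, 34.5]
ee_rot: [180.0, 0.0, 112.4]
force: [-1.4, -0.1, 5.5]
gripper_width: 64.8
gripper_force: 25.0
```

Call:
{"method": "send_rows", "body": {
  "targets": [
    [[0,0,0,0,0,0.095,1],[0,0,0,0,0,0.12,1],[0,0,0,0,0,0.12,1],[0,0,0,0,0,0.12,1],[0,0,0,0,0,0.12,1],[0,0,0,0,0,0,1]]
  ]
}}

```text
time_s: 20.65
ee_pos: [391.0, -193.8, 151.1]
ee_rot: [179.8, 0.3, 112.4]
force: [-0.2, -0.4, -2.9]
gripper_width: 64.7
gripper_force: 25.0
```

Call:
{"method": "send_rows", "body": {
  "targets": [
    [[0,0,0,0,0.1,0,1],[0,0,0,0,0.15,0,1],[0,0,0,0.0378,0.175,0,1],[0,0,0,0.0378,0.175,0,1],[0,0,0,0.0378,0.175,0,1],[0,0,0,0.0378,0.175,0,1],[0,0,0,0.0378,0.175,0,1],[0,0,0,0.0378,0.175,0,1],[0,0,0,0.0378,0.175,0,1],[0,0,0,0.0378,0.175,0,1],[0,0,0,0.0378,0.19,0,1],[0,0,0,0,0,0,1]]
  ]
}}

```text
time_s: 21.85
ee_pos: [457.7, 178.8, 147.0]
ee_rot: [-180.0, -0.1, 112.7]
force: [-0.3, -0.0, -3.2]
gripper_width: 64.7
gripper_force: 25.0
```

Run:
```python
from h import *
p,D,W=look(["beaker","wire_spool"],"pics/w4.png")
```

```text
tcp [457.7 178.8 147. ] [-1.800e+02 -1.000e-01  1.127e+02] t 21.85
beaker 0.7 [320. 312.] mid [457.8 180.7 199.4] size [64.  57.8  7. ]
wire_spool 0.69 [319. 127.] mid [425.  251.7  57.7] size [42.9 43.   3.8]
```

View pics/w4.png

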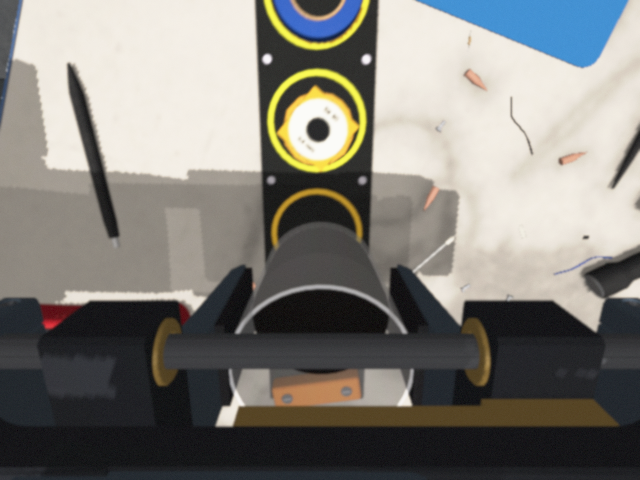

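The beaker is held upright over its ring at (317,230), with the spool at (317,128) centred in its own ring. I'll lower it.

Call:
{"method": "send_rows", "body": {
  "targets": [
    [[0,0,0,-0.003,-0.015,-0.12,1],[0,0,0,0,0,-0.12,1],[0,0,0,0,0,-0.12,1],[0,0,0,0,0,-0.1,1],[0,0,0,0,0,0,1],[0,0,0,0,0,0,1]]
  ]
}}

```text
time_s: 22.6
ee_pos: [456.5, 171.1, 57.0]
ee_rot: [-180.0, 0.0, 112.4]
force: [1.0, -0.3, -1.9]
gripper_width: 64.5
gripper_force: 25.0
```

Call:
{"method": "send_rows", "body": {
  "targets": [
    [[0,0,0,0,0.015,-0.04,1],[0,0,0,0,0,-0.03,1],[0,0,0,0,0,-0.015,1],[0,0,0,0,0,-0.01,1],[0,0,0,0,0,0,1],[0,0,0,0,0,0,1]]
  ]
}}

```text
time_s: 23.2
ee_pos: [456.5, 175.5, 39.0]
ee_rot: [180.0, -0.0, 112.4]
force: [-3.6, 1.0, 5.9]
gripper_width: 64.4
gripper_force: 25.0
```

Contact is felt at the expected height, so I'll release and rise.

Call:
{"method": "send_rows", "body": {
  "targets": [
    [[0,0,0,0,0,0,-1],[0,0,0,0,0,0,-1],[0,0,0,0,0,0,-1],[0,0,0,0,0,0,-1],[0,0,0,0,0,0,-1],[0,0,0,0,0,0.1,-1],[0,0,0,0,0,0.2,-1],[0,0,0,0,0,0.2,-1],[0,0,0,0,0,0.2,-1],[0,0,0,0,0,0.2,-1],[0,0,0,0,0,0.1,-1]]
  ]
}}

```text
time_s: 24.3
ee_pos: [458.0, 175.5, 241.7]
ee_rot: [179.7, 0.0, 112.4]
force: [0.0, 0.1, -0.1]
gripper_width: 91.3
gripper_force: 0.0
```

Run:
```python
from h import *
p,D,W=look(["beaker","wire_spool"])
```

```text
tcp [458.  175.5 241.7] [179.7   0.  112.4] t 24.3
beaker 0.58 [317. 221.] mid [455.  175.6  90.3] size [64.4 64.9  6.9]
wire_spool 0.74 [325. 326.] mid [508.6  48.5  21.4] size [71.  38.5  7. ]
wire_spool 0.62 [319. 122.] mid [424.6 251.4  57.7] size [43.4 43.8  4. ]
```

Call:
{"method": "send_rows", "body": {
  "targets": [
    [[0,0,0,0.026,-0.19,0,-1],[0,0,0,0.026,-0.19,0,-1],[0,0,0,0.026,-0.19,0,-1],[0,0,0,0.026,-0.19,0,-1],[0,0,0,0.026,-0.19,0,-1],[0,0,0,0.026,-0.19,0,-1],[0,0,0,0.026,-0.19,0,-1],[0,0,0,0.026,-0.19,0,-1],[0,0,0,0,0,0,-1],[0,0,0,0,0,0,-1]]
  ],
  "grip_force": 30
}}

```text
time_s: 25.45
ee_pos: [497.3, -129.1, 235.8]
ee_rot: [-179.8, -0.2, 112.3]
force: [-0.5, 0.4, 0.0]
gripper_width: 91.0
gripper_force: 0.0
```

Run:
```python
from h import *
p,D,W=look(["spray_can"])
for z0,z1 in((174,186),(132,150)):
    m=(W[...,2]>z0)&(W[...,2]<z1)&(D>0)&(abs(W[...,0]-500)<45)&(abs(W[...,1]+128)<45)
    if m.any(): print(m.sum(),cv2.minEnclosingCircle(W[m][:,:2].astype(np.float32)))
```

```text
tcp [ 497.3 -129.1  235.8] [-179.8   -0.2  112.3] t 25.45
spray_can 0.78 [328. 237.] mid [ 500.4 -128.5  178.8] size [25.8 25.6  6.5]
1496 ((500.5910339355469, -128.45489501953125), 14.595866203308105)
867 ((500.28118896484375, -128.47445678710938), 21.49197006225586)
```

Call:
{"method": "send_rows", "body": {
  "targets": [
    [[0,0,0,0.012,0,-0.1,-1],[0,0,0,0,0,-0.1,-1],[0,0,0,0,0,-0.1,-1],[0,0,0,0,0,-0.1,-1],[0,0,0,0,0,-0.1,-1],[0,0,0,0,0,-0.05,-1],[0,0,0,0,0,-0.03,-1],[0,0,0,0,0,0,-1],[0,0,0,0,0,0,-1]]
  ]
}}

```text
time_s: 26.45
ee_pos: [501.2, -128.8, 122.7]
ee_rot: [179.9, 0.0, 112.5]
force: [-0.3, -0.8, 0.6]
gripper_width: 91.4
gripper_force: 0.0
```

Call:
{"method": "send_rows", "body": {
  "targets": [
    [[0,0,0,0,0,0,1],[0,0,0,0,0,0,1],[0,0,0,0,0,0,1],[0,0,0,0,0,0,1],[0,0,0,0,0,0,1],[0,0,0,0,0,0,1],[0,0,0,0,0,0,1],[0,0,0,0,0,0,1]]
  ]
}}

```text
time_s: 27.25
ee_pos: [500.9, -128.9, 122.1]
ee_rot: [180.0, 0.0, 112.4]
force: [0.4, 0.8, 0.3]
gripper_width: 52.6
gripper_force: 30.0
```

Call:
{"method": "send_rows", "body": {
  "targets": [
    [[0,0,0,0,0,0.06,1],[0,0,0,0,0,0.1,1],[0,0,0,0,0,0.1,1],[0,0,0,0,0,0.06,1],[0,0,0,0,0,0,1]]
  ]
}}

```text
time_s: 27.75
ee_pos: [501.6, -129.2, 187.8]
ee_rot: [179.8, 0.1, 112.4]
force: [-0.6, -0.2, -1.9]
gripper_width: 52.5
gripper_force: 30.0
```

Call:
{"method": "send_rows", "body": {
  "targets": [
    [[0,0,0,0,0.05,0,1],[0,0,0,-0.006,0.1,0,1],[0,0,0,-0.006,0.12,0,1],[0,0,0,-0.006,0.13,0,1],[0,0,0,-0.006,0.13,0,1],[0,0,0,-0.006,0.13,0,1],[0,0,0,-0.006,0.13,0,1],[0,0,0,-0.006,0.12,0,1],[0,0,0,-0.006,0.1,0,1],[0,0,0,0,0.08,0,1],[0,0,0,0,0,0,1],[0,0,0,0,0,0,1]]
  ]
}}

```text
time_s: 28.95
ee_pos: [490.2, 89.3, 185.0]
ee_rot: [-179.9, -0.0, 112.5]
force: [0.2, -0.2, -2.5]
gripper_width: 52.5
gripper_force: 30.0
```

Run:
```python
from h import *
p,D,W=look(["spray_can","beaker"],"pics/w5.png")
```

```text
tcp [490.2  89.3 185. ] [-179.9   -0.   112.5] t 28.95
spray_can 0.61 [319. 289.] mid [490.3  89.8 241.9] size [23.8 25.7  6.4]
```

View pics/w5.png

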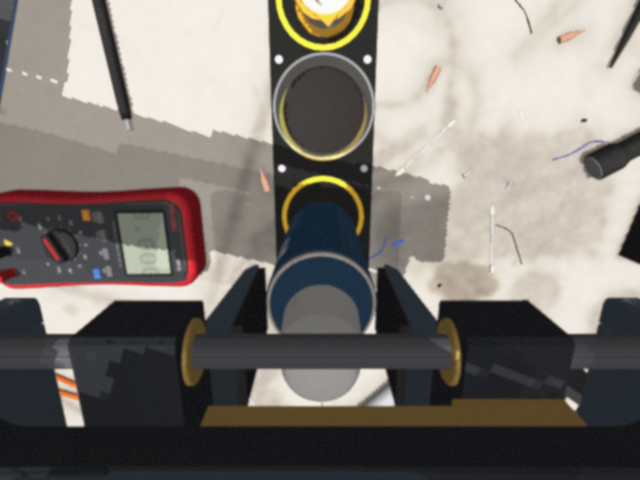

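The can hangs upright over its ring at (322,215), next to the beaker at (323,105). I'll lower it.

Call:
{"method": "send_rows", "body": {
  "targets": [
    [[0,0,0,0,0,-0.08,1],[0,0,0,0,0,-0.08,1],[0,0,0,0,0,-0.06,1],[0,0,0,0,0,-0.03,1],[0,0,0,0,0,0,1],[0,0,0,0,0,0,1]]
  ]
}}

```text
time_s: 29.7
ee_pos: [491.6, 89.0, 136.4]
ee_rot: [179.9, 0.0, 112.4]
force: [0.2, -0.2, -2.2]
gripper_width: 52.6
gripper_force: 30.0
```

Call:
{"method": "send_rows", "body": {
  "targets": [
    [[0,0,0,0,0,-0.025,1],[0,0,0,0,0,-0.015,1],[0,0,0,0,0,-0.01,1],[0,0,0,0,0,0,1],[0,0,0,0,0,0,1]]
  ]
}}

```text
time_s: 30.2
ee_pos: [491.1, 89.1, 126.1]
ee_rot: [180.0, 0.0, 112.4]
force: [-0.3, -0.6, -1.2]
gripper_width: 52.2
gripper_force: 30.0
```

Call:
{"method": "send_rows", "body": {
  "targets": [
    [[0,0,0,0,0,-0.005,1],[0,0,0,0,0,0,1],[0,0,0,0,0,0,-0.2],[0,0,0,0,0,0,-0.6],[0,0,0,0,0,0,-1],[0,0,0,0,0,0,-1],[0,0,0,0,0,0,-1],[0,0,0,0,0,0,-1]]
  ]
}}

```text
time_s: 31.0
ee_pos: [491.1, 89.1, 124.9]
ee_rot: [180.0, -0.0, 112.4]
force: [-1.2, -0.4, -0.0]
gripper_width: 90.6
gripper_force: 0.0
```

Call:
{"method": "send_rows", "body": {
  "targets": [
    [[0,0,0,0,0,0.1,-1],[0,0,0,0,0,0.15,-1],[0,0,0,0,0,0.15,-1],[0,0,0,0,0,0.15,-1],[0,0,0,0,-0.1,0,-1],[0,0,0,0,-0.2,0,-1],[0,0,0,0,-0.2,0,-1],[0,0,0,-0.05,-0.2,0,-1],[0,0,0,-0.05,-0.2,0,-1],[0,0,0,-0.05,-0.2,0,-1],[0,0,0,0,-0.1,0,-1],[0,0,0,0,0,0,-1]]
  ]
}}

```text
time_s: 32.2
ee_pos: [460.8, -153.2, 234.9]
ee_rot: [-180.0, 0.0, 112.2]
force: [0.1, -0.5, -0.4]
gripper_width: 91.3
gripper_force: 0.0
```

Run:
```python
from h import *
p,D=optics.grab_frame("top"); cv2.imwrite("pics/top2.png",cv2.resize(p[120:330,120:440][...,::-1],None,fx=2.4,fy=2.4)); W=cloud("top",D)
rings=dict(spray_can=(491.4,89.9,185),beaker=(456.7,172.9,92),wire_spool=(422.5,256,57),tape=(388.2,339.1,23))
u=np.array([-34.4,83.1])/89.94
for n,(x,y,z) in rings.items():
    m=(D>0)&(abs(W[...,2]-z)<8)&(np.hypot(W[...,0]-x,W[...,1]-y)<45)
    if n=="tape": m&=np.hypot(W[...,0]-x,W[...,1]-y)<38
    a,r=cv2.minEnclosingCircle(W[m][:,:2].astype(np.float32)); d=np.array(a)-[x,y]; print(n,np.round(a,1),round(r,1),"along",round(d@u,1),"across",round(d@[u[1],-u[0]],1))
print(env.state()["ee_pos"],env.state()["time_s"])
for m in optics.silhouettes("top","syringe"): print(m["conf"],m["at"])
```

```text
spray_can [490.9  89.1] 14.5 along -0.6 across -0.8
beaker [455.6 175.6] 33.3 along 2.9 across 0.0
wire_spool [426.2 251.9] 25.9 along -5.2 across 1.9
tape [390.4 336.5] 31.7 along -3.2 across 1.0
[ 460.94842215 -151.65614239  234.86150748] 32.25
```

View pics/top2.png

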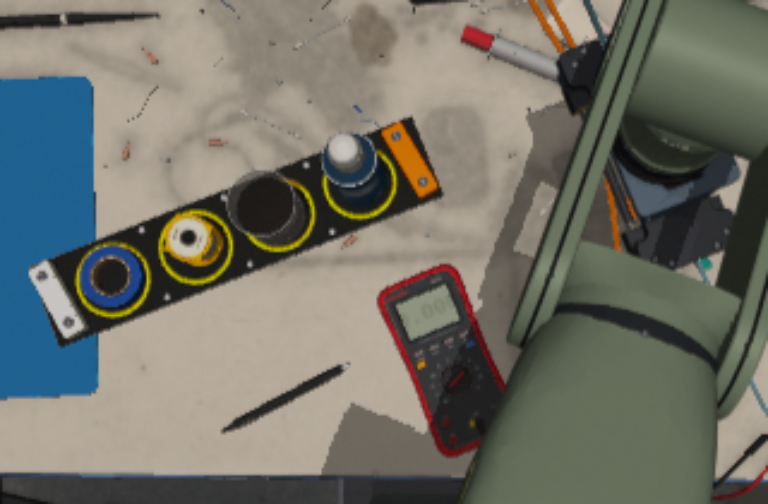

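All four stand upright in their rings in the right order: tape (113,280), spool (195,245), beaker (270,207) and can (355,180). Each is within about 6 mm of its ring centre. I'm handing it in.

```bash
python3 -c "
from workcell import env
print(env.job_done())"
```

```text
the job is handed in; nothing more can be done
None
```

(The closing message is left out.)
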